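# Paint set from tray to caddy

### The job

Move the four paint containers from the shallow metal tray into the four compartments of the plywood caddy, one in each compartment, keeping their order counted from the tall end boards: the one that stands next to the tray's tall end board goes into the compartment next to the caddy's tall end board, and so on along the row. Do not tip any of them over on the way, and leave them standing upright on the caddy's floor.

Things in the scene. Friction and masses are not known exactly. Their poses are not given: they have to be found in the camera images.
- tray: Source rack, fixed: shallow aluminium tray, 78 mm across (x), 284 mm long (y), floor 6 mm thick, rim 12 mm above the table, no dividers. Four places in a row at y = +105, +35, -35, -105 mm, x = 0. A tall end board (12 mm thick, 60 mm high, dark hand slot) closes its +y end only. Origin: centre of its underside, on the table; z up. Yaw within 0.25 rad.
- caddy: Target rack, fixed, nearer or farther than the tray: plywood, 78 mm across (x), 284 mm long (y), floor 6 mm thick; walls and dividers 4 mm thick, 24 mm high. Four compartments, 70 x 66 mm inside, centred at y = +105, +35, -35, -105 mm, x = 0. A tall end board (12 mm thick, 60 mm high, hand slot) closes its -y end only. Origin: centre of its underside, on the table; z up. Yaw within 0.25 rad.
- bottle: Loose white plastic squeeze bottle, upright, the tallest: round body 38 mm in diameter and 82 mm high, then a grey neck 20 mm wide and a thin pointed nozzle up to 112 mm. About 0.14 kg. Origin: centre of its underside; z up along its axis.
- tin: Loose bare steel tin with a paper band and flat lid, upright, the widest round one: 48 mm in diameter (50 mm at the lid rim, the top 3 mm), 85 mm high. About 0.26 kg. Origin: centre of its underside; z up along its axis.
- square: Loose white plastic bottle of square section, upright: body 40 x 40 mm and 72 mm high with flat sides facing its own x and y, black round cap 28 mm wide on top, up to 92 mm. Turned up to 0.2 rad from the tray. About 0.16 kg. Origin: centre of its underside; z up.
- jar: Loose clear glass jar with white content and a white lid, upright, the shortest: 44 mm in diameter (45 mm at the lid, the top 14 mm), 64 mm high. About 0.18 kg. Origin: centre of its underside; z up along its axis.
- pad_bottle: 3 mm thick cardboard pad, fixed to the tray floor in the middle of one of the four tray places, and staying there; the nozzle bottle stands on it at the start, so it shows afterwards which place that was. Shape: round, 58 mm in diameter. Origin: centre of its underside, 6 mm above the tray's underside.
- pad_tin: 3 mm thick cardboard pad, fixed to the tray floor in the middle of one of the four tray places, and staying there; the tin stands on it at the start, so it shows afterwards which place that was. Shape: square, 56 mm. Origin: centre of its underside, 6 mm above the tray's underside.
- pad_square: 3 mm thick cardboard pad, fixed to the tray floor in the middle of one of the four tray places, and staying there; the square bottle stands on it at the start, so it shows afterwards which place that was. Shape: hexagon, 64 mm over its corners. Origin: centre of its underside, 6 mm above the tray's underside.
- pad_jar: 3 mm thick cardboard pad, fixed to the tray floor in the middle of one of the four tray places, and staying there; the short jar stands on it at the start, so it shows afterwards which place that was. Shape: oblong, 68 mm across the tray (x) by 49 mm along it (y). Origin: centre of its underside, 6 mm above the tray's underside.
Things that resemble listed ones, but are neither listed nor needed, are in the scene too. Leave any purple or yellow look-alike of the bottle alone.

How it is judged:
At the end, for the whole second after the job is handed in: Each container stands upright (0.1 rad), released and at rest on the caddy floor (4 mm), in the compartment counted from the caddy's tall board as its pad is from the tray's tall board, within 18 mm of its centre along the row and 20 mm across (((y of pad_bottle in the frame of tray between 0.09 and 0.12 m and y of bottle in the frame of caddy between -0.123 and -0.087 m) or (y of pad_bottle in the frame of tray between 0.02 and 0.05 m and y of bottle in the frame of caddy between -0.053 and -0.017 m) or (y of pad_bottle in the frame of tray between -0.05 and -0.02 m and y of bottle in the frame of caddy between 0.017 and 0.053 m) or (y of pad_bottle in the frame of tray between -0.12 and -0.09 m and y of bottle in the frame of caddy between 0.087 and 0.123 m)) and x of bottle in the frame of caddy between -0.02 and 0.02 m and z of bottle in the frame of caddy between 0.002 and 0.01 m and angle between each of bottle, tin, square, jar's own z axis and vertical below 0.1 rad and linear speed of each of bottle, tin, square, jar below 0.02 m/s and angular speed of each of bottle, tin, square, jar below 0.2 rad/s and ((y of pad_tin in the frame of tray between 0.09 and 0.12 m and y of tin in the frame of caddy between -0.123 and -0.087 m) or (y of pad_tin in the frame of tray between 0.02 and 0.05 m and y of tin in the frame of caddy between -0.053 and -0.017 m) or (y of pad_tin in the frame of tray between -0.05 and -0.02 m and y of tin in the frame of caddy between 0.017 and 0.053 m) or (y of pad_tin in the frame of tray between -0.12 and -0.09 m and y of tin in the frame of caddy between 0.087 and 0.123 m)) and x of tin in the frame of caddy between -0.02 and 0.02 m and z of tin in the frame of caddy between 0.002 and 0.01 m and ((y of pad_square in the frame of tray between 0.09 and 0.12 m and y of square in the frame of caddy between -0.123 and -0.087 m) or (y of pad_square in the frame of tray between 0.02 and 0.05 m and y of square in the frame of caddy between -0.053 and -0.017 m) or (y of pad_square in the frame of tray between -0.05 and -0.02 m and y of square in the frame of caddy between 0.017 and 0.053 m) or (y of pad_square in the frame of tray between -0.12 and -0.09 m and y of square in the frame of caddy between 0.087 and 0.123 m)) and x of square in the frame of caddy between -0.02 and 0.02 m and z of square in the frame of caddy between 0.002 and 0.01 m and ((y of pad_jar in the frame of tray between 0.09 and 0.12 m and y of jar in the frame of caddy between -0.123 and -0.087 m) or (y of pad_jar in the frame of tray between 0.02 and 0.05 m and y of jar in the frame of caddy between -0.053 and -0.017 m) or (y of pad_jar in the frame of tray between -0.05 and -0.02 m and y of jar in the frame of caddy between 0.017 and 0.053 m) or (y of pad_jar in the frame of tray between -0.12 and -0.09 m and y of jar in the frame of caddy between 0.087 and 0.123 m)) and x of jar in the frame of caddy between -0.02 and 0.02 m and z of jar in the frame of caddy between 0.002 and 0.01 m); the robot touches nothing.
It fails at once if the nozzle bottle is tipped over (more than 0.45 rad) (angle between bottle's own z axis and vertical above 0.45 rad).
It fails at once if the tin is tipped over (more than 0.45 rad) (angle between tin's own z axis and vertical above 0.45 rad).
It fails at once if the square bottle is tipped over (more than 0.45 rad) (angle between square's own z axis and vertical above 0.45 rad).
It fails at once if the short jar is tipped over (more than 0.45 rad) (angle between jar's own z axis and vertical above 0.45 rad).
It also fails if it takes over 106 s, if anything falls off the work surface, if the arm or the gripper's body presses on something with over 40 N, if the wrist force passes 120 N, or if a joint passes its speed limit or range.

### The arm

A 6-joint arm with a two-finger parallel gripper is mounted at the origin on the work surface. World frame = base frame: x ahead of the robot, y to its left, z up, the work surface at z = 0. Lengths are in m, angles in rad, forces in N, time in s.
With the tool pointing down it reaches from about 0.35 to 0.85 m from the base axis. Payload 8.1 kg.
Tool frame: the origin (TCP) lies on the mounting face of the last link; the fingertips stand 186 mm ahead of it and the grasp point (between the pads) lies 167 mm ahead of it (robot.finger_overhang is the distance from the TCP to the fingertips, in m); z points along the fingers, y is the line along which they close (so a half turn about z gives the same grasp; the last joint's range is limited). The gripper opens to 93 mm and grips with 3 to 60 N. Pads are 15 mm wide; open, the fingers measure 128 mm over their backs; the gripper's body (75 mm by 188 mm) begins 65 mm behind the grasp point.
Start: joints at [-1.203, 0.13, 1.488, -0, 1.523, -0.085], TCP at [0.263, -0.54, 0.405] pointing down, gripper open.
Joint ranges: [-2.96, 2.96], [-0.89, 2.26], [0.02, 2.5], [-1.34, 4.48], [0, 2.73], [-2.66, 2.66]. Speed limits (rad/s): [2.39, 2.39, 2.79, 3.14, 3.14, 3.14].

### API

Orientations are given as a rotation vector (axis times angle).
In Python, from plant import readout, read_camera, get_calibration, job, robot gives the robot as it stands.
- The arm moves only by the shell command python3 -m handwheel 'ROWS' [FORCE]. ROWS is JSON, a list of rows, each a list of 5 numbers: the shift along the world's x, y, z in cm, then the turn about the world's z in rad, then the closure, from 0 (fully open) to 1 (shut). In form: [[tx, ty, tz, spin, gripper], ...]. A call has 1 to 10 rows; each row shifts and turns the commanded pose from where the row before left it; what a row does not reach is not made up. A row lasts 1/8 s, in which the tool goes at most 62.5 mm and 10.7 degrees, less where a joint would pass 70% of its speed; a pose out of reach is approached as far as the arm can. A call is refused whole if a number of a shift passes 6.25 or a number of a turn 0.188, either way. A call with a gripper value outside its range is refused whole. The fingers move at their own pace and stop on an object; FORCE is the grip in N (left out, the last holds). Time passes only in rows, so rows that do not move let the fingers close. It gives the time, the measured TCP pose, the force, the opening and the grip force at its end, in the units of the state.
- readout.read_state(): the state, without advancing time (a new reading comes with each control period).
- read_camera(name): name is "scene" or "top" or "wrist"; returns the picture (420x560x3 uint8, red, green, blue); there is no depth.
- get_calibration(name): a dict with "fovy" (degrees; the focal length in pixels is half the picture's height over the tangent of half this angle, whatever the lens; pixels are square), "cx", "cy" (the principal point, pixels), "pose" (4x4, takes a point from camera to world coordinates). Camera axes: x right, y down, z forward; pixel columns grow to the right and rows downward; lengths in m; the calibration is good to about 2 mm. A picture is of the moment at which its call begins: read the wrist's pose just before it. get_calibration takes no time and is no camera call; for the wrist camera it gives the pose at the moment of the call.
- job.close_job(): hands the job in; it is judged then, once.
The state is a dict: "t": time; "q": joint angles; "dq": joint speeds; "joint_torque": joint torques, N m; "tool_pos": TCP position; "orientation": TCP orientation; "force": force on the tool from outside, world axes, zero at the start; "wrist_torque": the same for the moment, N m; "opening": finger opening in m; "gripper_force": force on a finger pad.
Only numpy, scipy, OpenCV 4.12 (cv2) and the standard library are available. Lean on these libraries where they do the work, as an engineer would, in place of code of your own. Each camera call takes 0.05 s, during which the arm holds its last target. There are 200 camera calls.

## Working session

There is one attempt and no reset: what is moved stays moved. The work goes in short steps, Python scripts to look and compute and a shell command to move; the robot and the scene stay as the last step left them, time stands still between calls to the robot, and variables do not carry over. Pictures are saved under pics/ and viewed, at most 14 in all, crops included, and the job is handed in when it is done.

```bash
ls; mkdir -p pics; python3 - <<'E'
from plant import read_camera,get_calibration,readout
import cv2
for n in("scene","top"):
    cv2.imwrite(f"pics/{n}0.png",read_camera(n)[:,:,::-1]);c=get_calibration(n);print(n,c)
print(readout.read_state())
E
```

```text
pics
scene {'fovy': 43.61641283109606, 'cx': 276.7148504611308, 'cy': 213.3731092785947, 'pose': array([[ 0.20185603,  0.73723868, -0.64477381,  1.06892154],
       [ 0.97929626, -0.16218508,  0.12113976, -0.11408447],
       [-0.01526377, -0.65587737, -0.75471312,  0.67093755],
       [ 0.        ,  0.        ,  0.        ,  1.        ]])}
top {'fovy': 48.62039181672463, 'cx': 271.57077805660794, 'cy': 215.99659376515743, 'pose': array([[ 0.02629738, -0.99157953,  0.12680098,  0.42938377],
       [-0.99963005, -0.02520326,  0.01022558, -0.01527154],
       [-0.00694367, -0.12702298, -0.99187547,  0.70895471],
       [ 0.        ,  0.        ,  0.        ,  1.        ]])}
{'t': 0.1, 'q': array([-1.20340342e+00,  1.31085386e-01,  1.48921212e+00, -9.90551614e-06,
        1.52301790e+00, -8.53751425e-02]), 'dq': array([-1.63960871e-04, -2.44521910e-03, -1.05530981e-03, -4.62403757e-04,
       -1.94507332e-03, -3.94243373e-05]), 'joint_torque': array([ 5.93928235e-04, -5.61342788e+01, -4.93093300e+01,  7.69709470e-02,
        2.91793764e-02, -6.67801464e-05]), 'tool_pos': array([ 0.26242585, -0.5393211 ,  0.40376932]), 'orientation': array([-3.05977203e+00, -7.04765283e-01,  3.95491796e-04]), 'force': array([0.3205728 , 0.98859105, 0.12284182]), 'wrist_torque': array([ 0.02977931, -0.01984024,  0.00102586]), 'gripper_force': 0.0, 'opening': 0.09279868100975347}
```

View pics/top0.png

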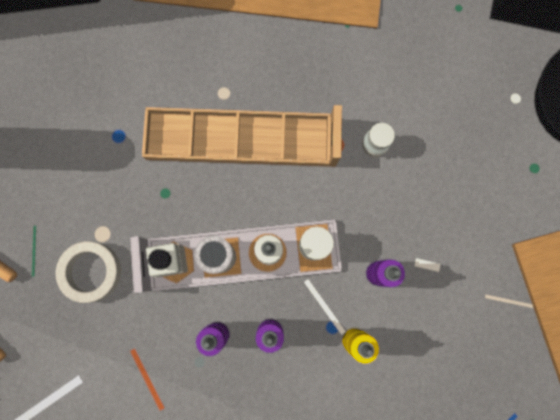

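View pics/scene0.png

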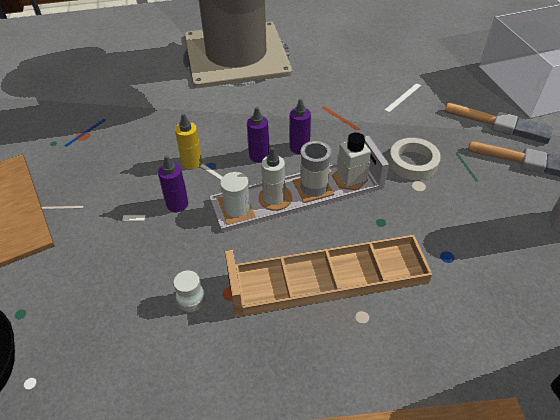

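Top view: the tray is in the lower row, with its tall board at the left (~137,264). From that board it holds the square bottle (162,260), tin (213,253), white nozzle bottle (268,248) and a jar-like item (316,243). The caddy is above it, with its tall board at the right (~337,132).

Possible mix-ups:
- **Jar:** the white-lidded jar outside the tray at (380,138) vs the one in the tray at (316,243).
- **Bottle:** three purple bottles at (212,340), (270,335) and (388,273), and a yellow one at (362,347), vs the white one at (268,248).

I choose the ones in the tray and will check them in a close crop.

```bash
python3 - <<'E'
import cv2
a=cv2.imread("pics/top0.png")[90:300,125:405];cv2.imwrite("pics/topc.png",cv2.resize(a,None,fx=2.857,fy=2.857,interpolation=cv2.INTER_CUBIC))
b=cv2.imread("pics/scene0.png")[125:320,200:450];cv2.imwrite("pics/scenec.png",cv2.resize(b,None,fx=3,fy=3,interpolation=cv2.INTER_CUBIC))
E
```

```text
(no output)
```

View pics/topc.png

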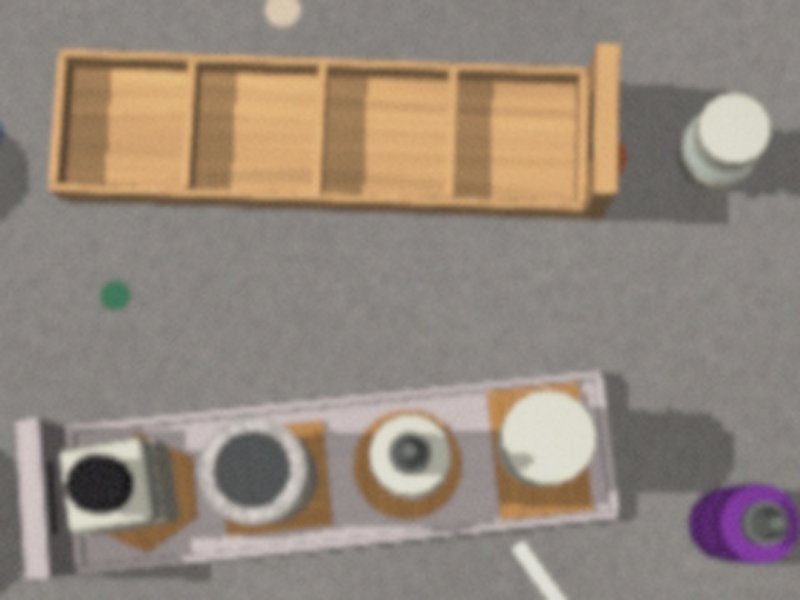

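View pics/scenec.png

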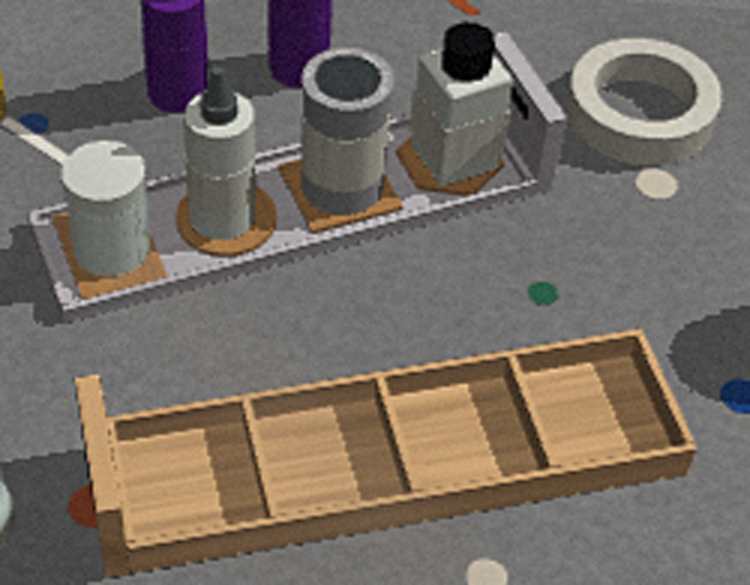

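The close crops confirm the order from the tray's tall board: square (hexagon pad), tin (square pad), bottle (round pad), jar (oblong pad). Next I triangulate.

```bash
cat > h.py <<'E'
import numpy as np
from plant import get_calibration
def ray(n,u,v):
    c=get_calibration(n);f=210/np.tan(np.radians(c["fovy"]/2));P=np.array(c["pose"])
    d=P[:3,:3]@[(u-c["cx"])/f,(v-c["cy"])/f,1];return P[:3,3],d/np.linalg.norm(d)
def T(t): return ray("top",t[0]/2.857+125,t[1]/2.857+90)
def S(s): return ray("scene",s[0]/3+200,s[1]/3+125)
def tri(rs):
    A=sum(np.eye(3)-np.outer(d,d) for o,d in rs);b=sum((np.eye(3)-np.outer(d,d))@o for o,d in rs)
    p=np.linalg.solve(A,b);return p,max(np.linalg.norm((np.eye(3)-np.outer(d,d))@(p-o)) for o,d in rs)
def atz(r,z): o,d=r; return o+d*(z-o[2])/d[2]
E
python3 - <<'E'
from h import *
np.set_printoptions(precision=4,suppress=True)
I={'jar':((548,437),(104,171)),'bot':((409,455),(220,115)),'tin':((252,470),(347,77)),'cap':((100,485),(468,41))}
for k,(t,s) in I.items(): print(k,*tri([T(t),S(s)]))
N=dict(c=((50,192),(640,332)),C=((62,50),(690,450)),d1=((188,190),(515,353)),D1=((195,60),(547,468)),d2=((320,197),(381,376)),D2=((323,65),(410,492)),d3=((452,202),(245,400)),D3=((453,68),(270,517)))
W=[]
for k,(t,s) in N.items():
    p,e=tri([T(t),S(s)]);W.append(p);print(k,p,e)
W=np.array(W);print("mid d1,d2,d3",[(W[i]+W[i+1])/2 for i in(2,4,6)])
for a,b in(((120,505),(0,0)),):pass
v=(W[2]+W[3]-W[6]-W[7])[:2];print("caddy yaw",np.arctan2(-v[0],v[1]))
for z in(.009,): # pads: bottle, jar
    print("pads",atz(T((408,465)),z),atz(T((541,450)),z))
E
```

```text
jar [ 0.4754 -0.0709  0.0699] 0.0009288188018482554
bot [ 0.4641 -0.0048  0.0867] 0.0006956825385595728
tin [0.455  0.0677 0.0915] 0.0005619314443711079
cap [0.4462 0.1375 0.0962] 0.0013084271763536182
c [0.6033 0.1918 0.018 ] 0.0005839909362206849
C [0.6808 0.1881 0.0209] 0.00048066963371872477
d1 [0.6056 0.1194 0.0222] 0.0027501247048598958
D1 [0.6766 0.1157 0.0219] 0.000657253156748
d2 [0.6038 0.0487 0.0204] 0.002186597187281609
D2 [0.6756 0.0467 0.0215] 0.0007748739997548802
d3 [ 0.6029 -0.022   0.0192] 0.0015758477297321178
D3 [ 0.6754 -0.023   0.0221] 0.0005870811407858125
mid d1,d2,d3 [array([0.6411, 0.1175, 0.022 ]), array([0.6397, 0.0477, 0.0209]), array([ 0.6391, -0.0225,  0.0207])]
caddy yaw -0.01387593413462215
pads [ 0.463  -0.0039  0.009 ] [ 0.4727 -0.0736  0.009 ]
```

```bash
python3 -m handwheel '[[1.53,5.64,-0.2,0.105,0],[1.53,5.64,-0.2,0.105,0],[1.53,5.64,-0.2,0.105,0],[1.53,5.64,-0.2,0.105,0],[1.53,5.64,-0.2,0.105,0],[1.53,5.64,-0.2,0.105,0],[1.53,5.64,-0.2,0.105,0],[1.53,5.64,-0.2,0.105,0],[1.53,5.64,-0.2,0.105,0],[1.53,5.64,-0.2,0.105,0]]' 25 && python3 -m handwheel '[[1.53,5.64,-0.2,0.105,0],[1.53,5.64,-0.2,0.105,0],[0,0,0,0,0],[0,0,0,0,0]]'
```

```text
t: 1.35
tool_pos: [0.4154, 0.0264, 0.3846]
orientation: [2.292, 2.148, 0.0]
force: [1.1, -0.3, -0.3]
opening: 0.0933
gripper_force: 0.0
t: 1.85
tool_pos: [0.4459, 0.1372, 0.3802]
orientation: [-2.058, -2.373, 0.002]
force: [-0.4, -0.5, -1.1]
opening: 0.0933
gripper_force: 0.0
```

```bash
python3 - <<'E'
from plant import read_camera,get_calibration
import cv2
from h import *
c=get_calibration("wrist");cv2.imwrite("pics/w1.png",read_camera("wrist")[:,:,::-1])
P=np.array(c["pose"]);f=210/np.tan(np.radians(c["fovy"]/2));print(P[:3,3])
for n,p in dict(cap=(.4462,.1375,.101),tin=(.455,.0677,.094),bot=(.4641,-.0048,.091),jar=(.4754,-.0709,.073)).items():
    q=P[:3,:3].T@(np.array(p)-P[:3,3]);print(n,q[0]/q[2]*f+c["cx"],q[1]/q[2]*f+c["cy"])
E
```

```text
[0.43472455 0.21707009 0.36017273]
cap 281.4203826485199 207.2743399086785
tin 279.92086036775737 287.267777896526
bot 278.5496927857197 359.46070875550174
jar 280.6572096815066 403.65213874369374
```

View pics/w1.png

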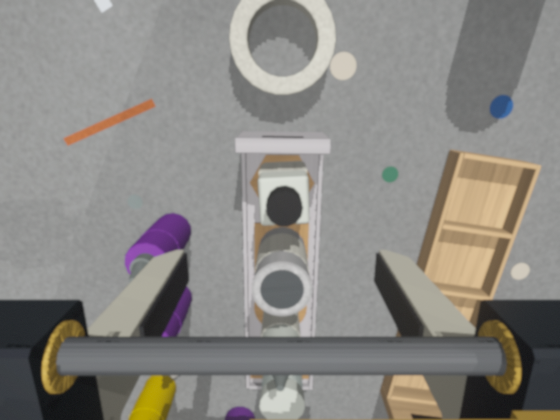

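The wrist view agrees with the measurements: cap at (284,206) against a predicted (281,207), tin lid at (282,287) against (280,287). The square bottle is aligned with the tray. I descend and grip it.

```bash
python3 -m handwheel '[[0.05,0,-3,0,0],[0,0,-3,0,0],[0,0,-3,0,0],[0,0,-3,0,0],[0,0,-2.0,0,0],[0,0,-0.6,0,0],[0,0,0,0,1],[0,0,0,0,1],[0,0,0,0,1],[0,0,0,0,1]]' 25 && python3 -m handwheel '[[0,0,0,0,1],[0,0,0,0,1],[0,0,1,0,1],[0,0,1,0,1],[0,0,0,0,1]]'
```

```text
t: 3.15
tool_pos: [0.4468, 0.1374, 0.2353]
orientation: [2.058, 2.373, 0.001]
force: [-0.2, 0.9, 0.0]
opening: 0.0577
gripper_force: 0.0
t: 3.78
tool_pos: [0.4472, 0.1374, 0.2562]
orientation: [2.057, 2.372, 0.003]
force: [-0.7, 0.4, -1.4]
opening: 0.0403
gripper_force: 24.6
```

```bash
python3 -m handwheel '[[0,0,3.1,0,1],[0,0,3.1,0,1],[0,0,3.1,0,1],[0,0,3.1,0,1],[1,-1,0,-0.02,1],[2,-2,0,-0.02,1],[2.5,-2.5,0,-0.02,1],[2.5,-2.5,0,-0.02,1],[2.5,-2.5,0,-0.02,1],[2.5,-2.5,0,-0.02,1]]' && python3 -m handwheel '[[2.5,-2.5,0,-0.02,1],[2,-2.2,0,-0.02,1],[1.6,-2.2,0,0,1],[0,0,0,0,1],[0,0,-3,0,1],[0,0,-3,0,1],[0,0,0,0,1],[0,0,0,0,1]]'
```

```text
t: 5.03
tool_pos: [0.5773, 0.0056, 0.3764]
orientation: [-2.198, -2.243, 0.003]
force: [0.5, 1.3, -1.1]
opening: 0.04
gripper_force: 24.6
t: 6.02
tool_pos: [0.6376, -0.0616, 0.3193]
orientation: [2.241, 2.201, 0.0]
force: [-0.4, -0.8, -1.1]
opening: 0.0404
gripper_force: 24.6
```

```bash
python3 -m handwheel '[[0.1,0.45,-2,0,1],[0,0,-2.5,0,1],[0,0,-2,0,1],[0,0,-1,0,1],[0,0,-0.5,0,1],[0,0,-0.3,0,1],[0,0,-0.2,0,1],[0,0,0,0,1],[0,0,0,0,1]]'; python3 - <<'E'
from plant import read_camera
import cv2
b=read_camera("scene")[100:325,180:460,::-1];cv2.imwrite("pics/s1.png",cv2.resize(b,None,fx=2.5,fy=2.5,interpolation=cv2.INTER_CUBIC))
E
```

```text
t: 7.15
tool_pos: [0.6388, -0.0573, 0.2342]
orientation: [2.241, 2.201, 0.001]
force: [0.5, 0.8, -1.6]
opening: 0.0403
gripper_force: 24.6
```

View pics/s1.png

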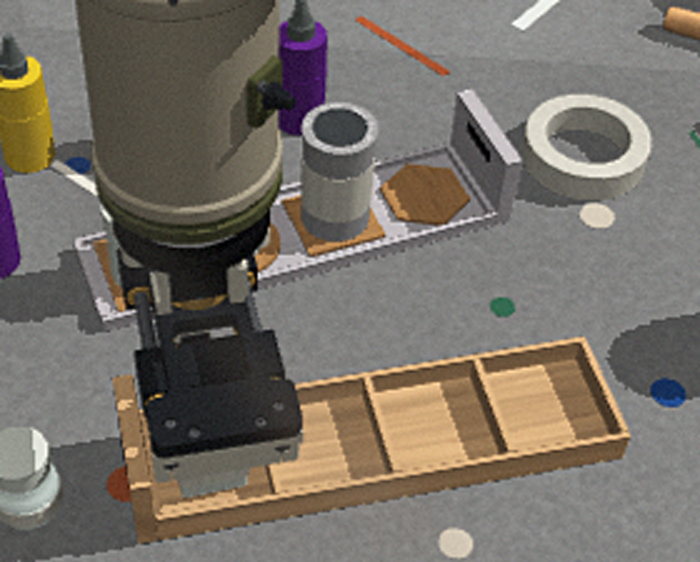

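The gripper sits over the compartment next to the caddy's tall board (crop ~220,450). I release and go to the tin.

```bash
python3 -m handwheel '[[0,0,-0.15,0,1],[0,0,0,0,1],[0,0,0,0,0],[0,0,0,0,0],[0,0,0,0,0],[0,0,0,0,0],[0,0,0,0,0],[0,0,1,0,0],[0,0,3,0,0],[0,0,4,0,0]]' && python3 -m handwheel '[[0,0,5,0,0],[-3,2,0,0.03,0],[-4,3,0,0.03,0],[-4,3,0,0.03,0],[-4,3,0,0.03,0],[-3.4,1.5,0,0.04,0],[0,0,-3,0,0],[0,0,0,0,0],[0,0,0,0,0]]'
```

```text
t: 8.45
tool_pos: [0.6381, -0.0572, 0.3125]
orientation: [-2.24, -2.2, 0.002]
force: [0.3, -0.9, 0.9]
opening: 0.0929
gripper_force: 0.0
t: 9.57
tool_pos: [0.455, 0.0676, 0.3334]
orientation: [2.058, 2.373, 0.001]
force: [1.5, 0.2, 0.3]
opening: 0.0926
gripper_force: 0.0
```

Down to TCP z = 0.236 (−9.7 cm), grip the tin and lift.

```bash
python3 -m handwheel '[[0,0,-3,0,0],[0,0,-3,0,0],[0,0,-2.5,0,0],[0,0,-1.2,0,0],[0,0,0,0,1],[0,0,0,0,1],[0,0,0,0,1],[0,0,0,0,1],[0,0,0,0,1],[0,0,0,0,1]]' 30 && python3 -m handwheel '[[0,0,0,0,1],[0,0,1,0,1],[0,0,3,0,1],[0,0,3,0,1],[0,0,3.5,0,1],[0,0,3.5,0,1],[0,0,0,0,1]]'
```

```text
t: 10.82
tool_pos: [0.4548, 0.0678, 0.2356]
orientation: [2.058, 2.373, 0.001]
force: [1.2, 0.0, 2.6]
opening: 0.048
gripper_force: 30.0
t: 11.7
tool_pos: [0.4554, 0.0678, 0.3784]
orientation: [2.056, 2.37, 0.006]
force: [0.1, 0.2, -1.6]
opening: 0.0475
gripper_force: 30.0
```

```bash
python3 - <<'E'
from plant import read_camera
import cv2
b=read_camera("scene")[100:325,180:460,::-1];cv2.imwrite("pics/s2.png",cv2.resize(b,None,fx=2.5,fy=2.5,interpolation=cv2.INTER_CUBIC))
E
```

```text
(no output)
```

View pics/s2.png

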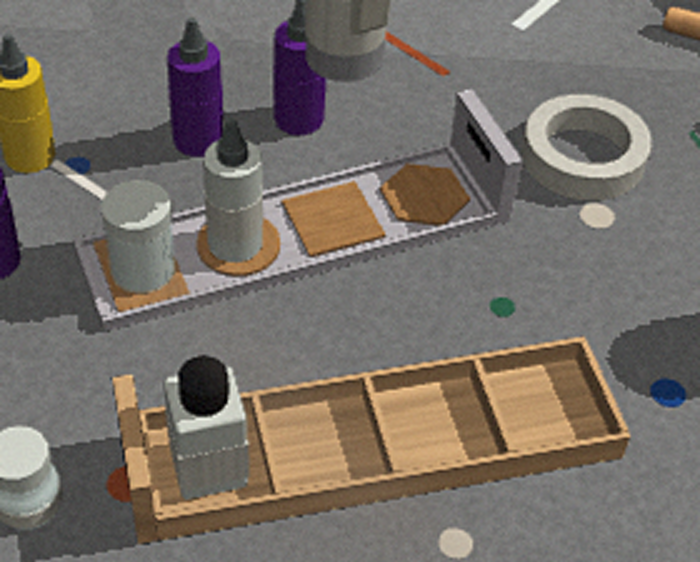

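The square bottle stands in the compartment next to the tall board (crop ~208,440), and the tin is lifted. It goes to the next compartment.

```bash
python3 -m handwheel '[[1,-0.3,0,-0.02,1],[2,-0.6,0,-0.02,1],[3,-0.8,0,-0.02,1],[3,-1,0,-0.02,1],[3,-1,0,-0.02,1],[3,-0.8,0,-0.02,1],[2,-0.6,0,-0.02,1],[1.4,-0.4,0,-0.02,1],[0,0,0,0,1],[0,0,-3,0,1]]' && python3 -m handwheel '[[0,0,-3,0,1],[0,0,-3,0,1],[0,0,-2,0,1],[0,0,-1.5,0,1],[0,0,-1,0,1],[0,0,-0.5,0,1],[0,0,-0.4,0,1],[0,0,0,0,1],[0,0,0,0,1]]'
```

```text
t: 13.0
tool_pos: [0.6393, 0.0127, 0.3463]
orientation: [2.24, 2.2, 0.004]
force: [0.2, 0.4, -0.7]
opening: 0.0475
gripper_force: 30.0
t: 14.12
tool_pos: [0.6391, 0.0128, 0.2325]
orientation: [2.24, 2.2, 0.002]
force: [-1.6, 0.7, 5.0]
opening: 0.0477
gripper_force: 30.0
```

Floor contact is felt (5 N), so I release and go to the bottle.

```bash
python3 -m handwheel '[[0,0,0,0,0],[0,0,0,0,0],[0,0,0,0,0],[0,0,0,0,0],[0,0,0,0,0],[0,0,1,0,0],[0,0,3,0,0],[0,0,4,0,0],[0,0,5,0,0],[0,0,0,0,0]]' && python3 -m handwheel '[[-3,-0.3,0,0.03,0],[-4,-0.4,0,0.03,0],[-4,-0.4,0,0.03,0],[-4,-0.4,0,0.03,0],[-2.5,-0.2,0,0.04,0],[0,0,0,0,0],[0,0,-3,0,0],[0,0,0,0,0],[0,0,0,0,0]]'
```

```text
t: 15.38
tool_pos: [0.6402, 0.0127, 0.3685]
orientation: [2.236, 2.196, 0.011]
force: [0.2, -0.2, -0.0]
opening: 0.0931
gripper_force: 0.0
t: 16.5
tool_pos: [0.4642, -0.0042, 0.3318]
orientation: [2.059, 2.373, 0.0]
force: [-0.2, 0.2, -0.2]
opening: 0.0927
gripper_force: 0.0
```

```bash
python3 -m handwheel '[[0,0,-3,0,0],[0,0,-3,0,0],[0,0,-2.5,0,0],[0,0,-1.2,0,0],[0,0,0,0,1],[0,0,0,0,1],[0,0,0,0,1],[0,0,0,0,1],[0,0,0,0,1],[0,0,0,0,1]]' 25 && python3 -m handwheel '[[0,0,0,0,1],[0,0,0,0,1],[0,0,1,0,1],[0,0,3,0,1],[0,0,3,0,1],[0,0,3.5,0,1],[0,0,3.5,0,1],[0,0,0,0,1]]'
```

```text
t: 17.75
tool_pos: [0.4637, -0.0042, 0.2344]
orientation: [2.058, 2.373, 0.0]
force: [1.1, -1.1, 3.1]
opening: 0.0375
gripper_force: 19.0
t: 18.75
tool_pos: [0.4645, -0.0043, 0.3779]
orientation: [2.055, 2.37, 0.005]
force: [0.7, -0.2, -0.4]
opening: 0.0375
gripper_force: 25.0
```

```bash
python3 -m handwheel '[[1,0.5,0,-0.02,1],[2,1,0,-0.02,1],[3,1.5,0,-0.02,1],[3,1.5,0,-0.02,1],[3,1.5,0,-0.02,1],[2.5,1.2,0,-0.02,1],[2,1,0,-0.02,1],[1.1,0.5,0,-0.02,1],[0,0,0,0,1],[0,0,-3,0,1]]' && python3 -m handwheel '[[0,0,-3,0,1],[0,0,-3,0,1],[0,0,-2,0,1],[0,0,-1.5,0,1],[0,0,-1,0,1],[0,0,-0.5,0,1],[0,0,-0.4,0,1],[0,0,0,0,1],[0,0,0,0,1]]'
```

```text
t: 20.0
tool_pos: [0.6403, 0.0826, 0.3466]
orientation: [2.239, 2.199, 0.006]
force: [0.1, -0.3, -1.1]
opening: 0.0376
gripper_force: 25.0
t: 21.12
tool_pos: [0.6401, 0.0828, 0.2314]
orientation: [2.24, 2.201, 0.002]
force: [-1.3, 0.6, 5.1]
opening: 0.0374
gripper_force: 25.0
```

```bash
python3 -m handwheel '[[0,0,0,0,0],[0,0,0,0,0],[0,0,0,0,0],[0,0,0,0,0],[0,0,0,0,0],[0,0,1,0,0],[0,0,3,0,0],[0,0,4,0,0],[0,0,5,0,0],[0,0,0,0,0]]' && python3 -m handwheel '[[-3,-3,0,0.03,0],[-4,-4,0,0.03,0],[-4,-4,0,0.03,0],[-4,-3,0,0.03,0],[-1.5,-1.5,0,0.04,0],[0,0,0,0,0],[0,0,-3,0,0],[0,0,0,0,0],[0,0,0,0,0]]'; python3 - <<'E'
from plant import read_camera
import cv2
b=read_camera("scene")[100:325,180:460,::-1];cv2.imwrite("pics/s3.png",cv2.resize(b,None,fx=2.5,fy=2.5,interpolation=cv2.INTER_CUBIC))
E
```

```text
t: 22.38
tool_pos: [0.6412, 0.0829, 0.3676]
orientation: [2.236, 2.196, 0.013]
force: [1.2, -0.9, 0.5]
opening: 0.0931
gripper_force: 0.0
t: 23.5
tool_pos: [0.4751, -0.0718, 0.3308]
orientation: [-2.058, -2.374, -0.0]
force: [-0.1, 0.4, -0.2]
opening: 0.0933
gripper_force: 0.0
```

View pics/s3.png

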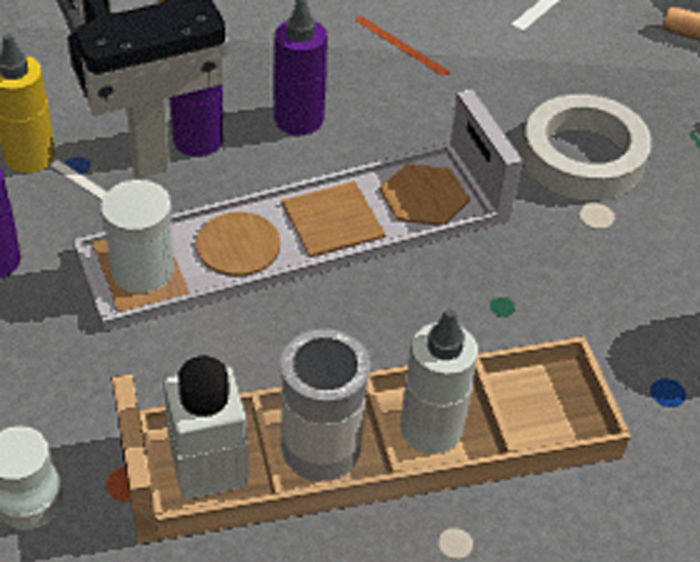

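Square, tin and bottle stand upright in three compartments (crop ~208, 322 and 438 columns), and the gripper is above the jar. I descend to the jar.

```bash
python3 -m handwheel '[[0,0,-3,0,0],[0,0,-3,0,0],[0,0,-3,0,0],[0,0,-1.5,0,0],[0,0,0,0,1],[0,0,0,0,1],[0,0,0,0,1],[0,0,0,0,1],[0,0,0,0,1],[0,0,0,0,1]]' 25 && python3 -m handwheel '[[0,0,0,0,1],[0,0,0,0,1],[0,0,1,0,1],[0,0,3,0,1],[0,0,3,0,1],[0,0,4,0,1],[0,0,4,0,1],[0,0,0,0,1]]'
```

```text
t: 24.8
tool_pos: [0.4748, -0.0723, 0.2256]
orientation: [2.058, 2.373, 0.001]
force: [0.9, 0.3, 1.1]
opening: 0.0436
gripper_force: 25.0
t: 25.8
tool_pos: [0.4754, -0.0725, 0.3793]
orientation: [2.054, 2.369, 0.004]
force: [-0.4, 0.1, -1.9]
opening: 0.0436
gripper_force: 25.0
```

```bash
python3 -m handwheel '[[0.7,1,0,-0.02,1],[1.5,2,0,-0.02,1],[2,3,0,-0.02,1],[2.5,3.3,0,-0.02,1],[2.5,3.3,0,-0.02,1],[2.5,3.3,0,-0.02,1],[2.5,3.3,0,-0.02,1],[1.5,2,0,-0.02,1],[1,1.3,0,0,1],[0,0,0,0,1]]' && python3 -m handwheel '[[0,0,-3,0,1],[0,0,-3,0,1],[0,0,-3,0,1],[0,0,-3,0,1],[0,0,-1.5,0,1],[0,0,-1,0,1],[0,0,-0.7,0,1],[0,0,-0.4,0,1],[0,0,0,0,1],[0,0,0,0,1]]'
```

```text
t: 27.05
tool_pos: [0.6414, 0.1535, 0.373]
orientation: [-2.239, -2.201, 0.004]
force: [-1.4, -0.9, -1.6]
opening: 0.0433
gripper_force: 25.0
t: 28.3
tool_pos: [0.6421, 0.1528, 0.2225]
orientation: [2.24, 2.201, 0.002]
force: [-9.1, -2.9, 13.1]
opening: 0.0438
gripper_force: 25.0
```

```bash
python3 -m handwheel '[[0,0,0.1,0,1],[0,0,0,0,1]]' && python3 -m handwheel '[[0,0,0,0,0],[0,0,0,0,0],[0,0,0,0,0],[0,0,0,0,0],[0,0,0,0,0],[0,0,1,0,0],[0,0,3,0,0],[0,0,4,0,0],[0,0,5,0,0],[0,0,0,0,0]]' && python3 -m handwheel '[[-5,-2,2,0,0],[-5,-2,0,0,0],[-5,-2,0,0,0],[-5,-2,0,0,0],[-3,-4,0,0,0],[0,-5,0,0,0],[0,-5,0,0,0],[0,-5,0,0,0],[0,0,0,0,0],[0,0,0,0,0]]' ; python3 - <<'E'
from plant import read_camera
import cv2
b=read_camera("scene")[100:325,180:460,::-1];cv2.imwrite("pics/s4.png",cv2.resize(b,None,fx=2.5,fy=2.5,interpolation=cv2.INTER_CUBIC))
a=read_camera("top")[90:300,125:405,::-1];cv2.imwrite("pics/t4.png",cv2.resize(a,None,fx=2.857,fy=2.857,interpolation=cv2.INTER_CUBIC))
E
```

```text
t: 28.55
tool_pos: [0.6423, 0.1528, 0.2225]
orientation: [2.24, 2.2, 0.003]
force: [-5.5, -1.4, 8.9]
opening: 0.0432
gripper_force: 25.0
t: 29.8
tool_pos: [0.6432, 0.1531, 0.3577]
orientation: [2.237, 2.197, 0.014]
force: [0.0, 0.2, 0.1]
opening: 0.093
gripper_force: 0.0
t: 31.05
tool_pos: [0.4114, -0.117, 0.37]
orientation: [-2.242, -2.2, -0.0]
force: [-1.0, 0.3, 0.2]
opening: 0.0931
gripper_force: 0.0
```

View pics/s4.png

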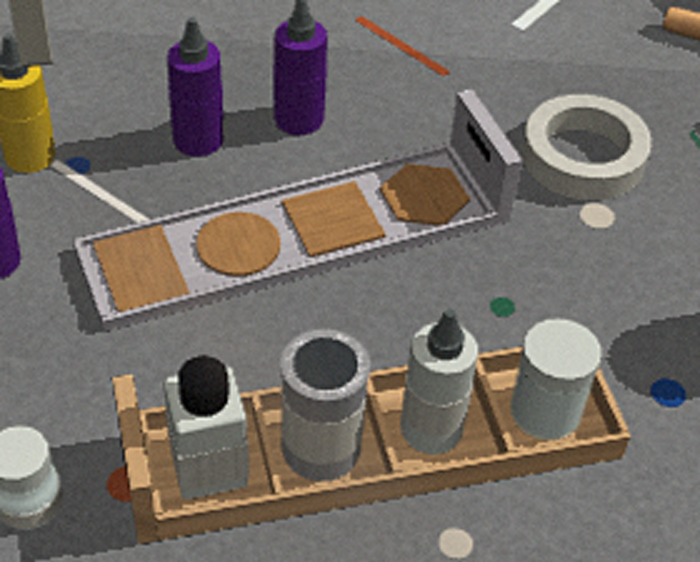

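View pics/t4.png

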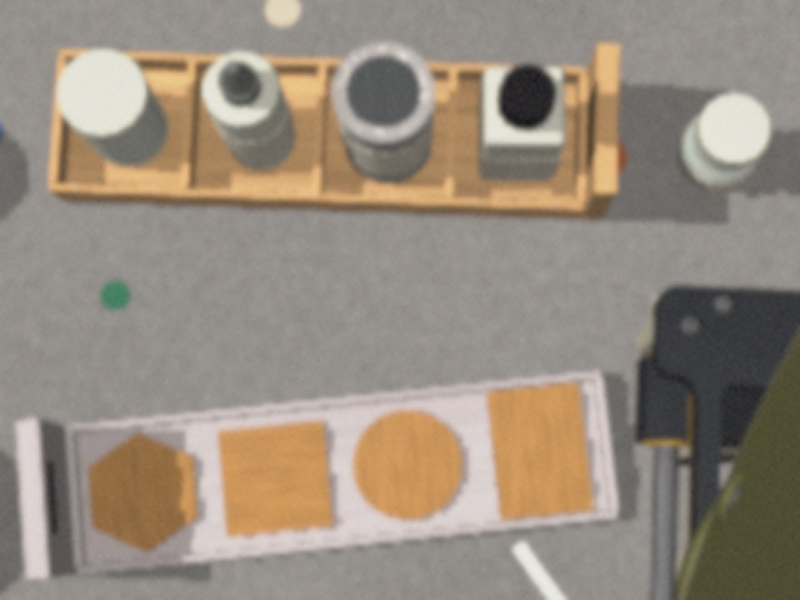

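All four stand upright, one per compartment, in the right order. A quick numeric check of the centres comes before handing in.

```bash
python3 - <<'E'
from h import *
I=dict(square=((526,97),(204,375),-.105),tin=((384,91),(324,363),-.035),bot=((241,92),(442,350),.035),jar=((103,93),(562,350),.105))
for k,(t,s,y) in I.items():
    p,e=tri([T(t),ray("scene",s[0]/2.5+180,s[1]/2.5+100)])
    d=p[:2]-[.640,.048];a=-.017;print(k,p.round(4),round(e,4),"caddy x,y-err mm",((d[0]*np.cos(a)+d[1]*np.sin(a))*1e3).round(1),((-d[0]*np.sin(a)+d[1]*np.cos(a)-y)*1e3).round(1))
from plant import job
print(job.close_job())
E
```

```text
square [ 0.6364 -0.0561  0.0936] 0.0009 caddy x,y-err mm -1.8 0.9
tin [0.6392 0.0118 0.0891] 0.0004 caddy x,y-err mm -0.1 -1.2
bot [0.6393 0.0815 0.0821] 0.0001 caddy x,y-err mm -1.2 -1.5
jar [0.6427 0.154  0.0662] 0.0007 caddy x,y-err mm 0.9 1.0
the job is handed in; nothing more can be done
None
```

The square bottle, tin, nozzle bottle and jar stand upright in the caddy in that order from its tall board, each measured within about 2 mm of its compartment centre; the job was handed in at about 31 s, and no verdict was returned.

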